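# Empty the lidded sample box by its tipping lever

### The job

Push the blue lid of the sample box right back over its click, so that it holds itself fully open, and only then press down the red bar of the tipping lever until the box is fully tipped and all three sample tubes have fallen into the yellow catch tray. Then let the box down gently, without letting it drop, until it rests level again, leaving the lid held open; do not touch the tubes and leave the rest of the bench as it is.

Things in the scene. Friction and masses are not known exactly. Their poses are not given: they have to be found in the camera images.
- tip_stand: White fixed stand, foot 320 x 160 mm, 8 mm high; two uprights 34 mm wide, to z = 142 mm, at y = +-66 mm. Origin on the table under the box's pivot line. x points level from the pivot to the lid's hinge, -x to the tray; y to the lever's side. The level box's mouth lies 130 mm above the table, from x = 0 to 110 mm, 108 mm wide in y; box 75 mm deep.
- tray_floor (a point): Centre of the inner floor of the yellow catch tray, which is fixed to the stand: inside 172 mm along the stand's x by 138 mm along its y, walls 51 mm high above this floor and 4 mm thick. Axes as the stand's.
- box (a joint): Tip angle (rad) of the clear blue box about a level pivot along the stand's y at its front top edge: 0 = level, 1.66 = fully tipped, at its stop. As it grows the back of the box rises and goes over towards the tray, and the red bar goes down. Weight and a weak spring return it from any angle: 4 to 9 N down on the bar starts it, less later; let go, it drops.
- box_pivot (a point): Point on the box's pivot line, in the middle of the box's width, 130 mm above the table.
- press_bar (a point): Point on the axis of the red round bar (16 mm thick, 58 mm long along the stand's y) on the tipping lever, 122 mm to +y from the box's middle; free to press from above at y = 100 to 140 mm. The axis is 110 mm from the pivot line: level, at stand x = -71, z = 214 mm; pressed, it runs on a circle about the pivot, outwards and down, ending at x = -77, z = 52 mm.
- lid (a joint): Opening angle (rad) of the solid blue lid against the box: 0 = shut, 1.57 = upright, 2.5 = fully back at its stop. A sprung click has its crest at about 1.9: released before it, the lid falls shut; beyond it, the lid snaps to 2.5 and stays there, also while the box is tipped. Pushing it over takes about 0.15 N m.
- lid_hinge (a point): Middle of the lid's hinge line, at the back top edge of the box (stand x = 110 mm, 130 mm above the table while level). The hinge is along the stand's y.
- thumb_tab (a point): Middle of the top edge, on the face towards the tray, of the upright tab on the lid's front edge: 64 mm wide in y, 6 mm thick, 50 mm high on the 6 mm lid plate, white band on top. The lid is 110 mm long from hinge to this face, 108 mm wide. Shut, its top is 56 mm above the pivot. To open, push this face on a circle about the hinge: up and back, at last down on it; a level push jams.
- tube0: Capped sample tube, cream with an orange cap, 76 mm long, 20 mm diameter (cap 22 mm), 25 g. Origin in the middle, its y axis along the tube, cap to +y. Starts lying in the box across it.
- tube1: As tube0, green cap.
- tube2: As tube0, white cap.
- flask0: Square white reagent flask with black cap, 62 x 62 x 113 mm, standing on the table. Bystander; origin under its centre.
- flask1: As flask0. Bystander.
- flask2: As flask0. Bystander.
- big_flask: Square white flask with black cap, 85 x 85 x 138 mm. Bystander; origin under its centre.
- amber_vial: Amber vial with black cap, 28 mm diameter, 75 mm high, standing on the table beside the stand on the side away from the lever. Bystander; origin under its centre.
- tube_rack: Yellow rack block with holes, 100 x 210 x 35 mm, lying on the table. Bystander; origin under its centre.
- pipette: White and blue pipette lying on the table, about 260 mm long, 30 mm thick. Bystander; its x axis along it.

How it is judged:
By the outcome, as a careful person would: the job done as asked, in the order asked, and still so for the second after the job is handed in, with the robot touching nothing.
It also fails if it takes over 67 s, if anything falls off the work surface, if the arm or the gripper's body presses on something with over 40 N, if the wrist force passes 120 N, or if a joint passes its speed limit or range.

### The arm

A 6-joint arm with a two-finger parallel gripper is mounted at the origin on the work surface. World frame = base frame: x ahead of the robot, y to its left, z up, the work surface at z = 0. Lengths are in m, angles in rad, forces in N, time in s.
With the tool pointing down it reaches from about 0.4 to 0.925 m from the base axis. Payload 12.5 kg.
Tool frame: the origin (TCP) lies midway between the tips of the shut fingers; the grasp point (between the pads) lies robot.grasp_offset behind it (robot.grasp_offset is the distance from the TCP to the grasp point, in m); z points along the fingers, y is the line along which they close (so a half turn about z gives the same grasp; the last joint's range is limited). The gripper opens to 95 mm and grips with 3 to 60 N. Pads are 20 mm wide; open, the fingers measure 119 mm over their backs; the gripper's body (75 mm by 180 mm) begins 59 mm behind the grasp point.
Start: joints at [-1.455, 0.491, 1.559, -0, 1.092, -0.106], TCP at [0.138, -0.61, 0.215] pointing down, gripper open.
Joint ranges: [-3.1, 3.1], [-0.84, 2.19], [0.05, 2.79], [-1.13, 4.28], [0.06, 2.93], [-2.69, 2.69]. Speed limits (rad/s): [2.22, 2.22, 2.79, 3.14, 3.14, 3.14].

### API

Orientations are given as a 3x3 rotation matrix whose columns are the frame's x, y, z axes.
In Python, from plant import robot, vision, ticket gives the robot as it stands.
- The arm moves only by the tool carry_out, never from a script. Its argument "commands" is a list of rows, each a list of 7 numbers: the shift along the tool's x, y, z scaled (see below), then the turn, a rotation vector about the tool's x, y, z scaled (see below), then the gripper's target within -1 to 1 (shut at 1, half-way at 0, fully open at -1). In form: [[x, y, z, ax, ay, az, gripper], ...]. A call has exactly 8 rows; each row is the pose to reach, as a shift and turn from the pose commanded when the call began, along the tool's axes at that moment; what a row does not reach only later rows make up. The controller multiplies each number of a shift by 0.4 m and each number of a turn by 1.5 rad. A row lasts 1/12 s, in which the tool goes at most 41.7 mm and 7.16 degrees, less where a joint would pass 70% of its speed; a pose out of reach is approached as far as the arm can. A call with a number of a shift or a turn outside -1 to 1 is refused whole. A call with a gripper value outside its range is refused whole. The fingers move at their own pace and stop on an object; "grip_force" is the grip in N (left out, the last holds). Time passes only in rows, so rows that repeat a pose let the fingers close, or fill a call up. It gives the time, the measured TCP pose, the force, the opening and the grip force at its end, in the units of the state.
- robot.get_obs(): the state, without advancing time (a new reading comes with each control period).
- vision.capture(name): name is "scene" or "top" or "wrist"; returns (picture, depth): 480x640x3 uint8, red, green, blue; 480x640 float32, m along the optical axis (not along the pixel's ray), 0 where there is no reading.
- vision.camera_params(name): a dict with "camera_matrix" (3x3 intrinsics, pixels), "rvec" (rotation vector, rad) and "tvec" (3), from world to camera coordinates, as OpenCV has them; the wrist camera has in their place "T_tool_cam" (4x4, takes a point from camera to tool coordinates, whose origin is the TCP and whose axes are the flange's). Camera axes: x right, y down, z forward; pixel columns grow to the right and rows downward; lengths in m; the calibration is good to about 2 mm. A picture is of the moment at which its call begins: read the wrist's pose just before it. camera_params takes no time and is no camera call.
- ticket.hand_in(): hands the job in; it is judged then, once.
The state is a dict: "t": time; "joint_pos": joint angles; "dq": joint speeds; "effort": joint torques, N m; "tcp_pos": TCP position; "ee_rot": TCP orientation; "ft_force": force on the tool from outside, world axes, zero at the start; "wrist_torque": the same for the moment, N m; "gripper_width": opening from 0.0 (shut) to 1.0 (fully open); "gripper_force": force on a finger pad.
Only numpy, scipy, OpenCV 4.12 (cv2) and the standard library are available. Lean on these libraries where they do the work, as an engineer would, in place of code of your own. Each camera call takes 0.05 s, during which the arm holds its last target. There are 200 camera calls.

## Working session

There is one attempt and no reset: what is moved stays moved. The work goes in short steps, Python scripts to look and compute and a tool call to move; the robot and the scene stay as the last step left them, time stands still between calls to the robot, and variables do not carry over. Pictures are saved under pics/ and viewed, at most 10 in all, crops included, and the job is handed in when it is done.

Besides the shell and the picture viewer there is one more tool, called after "Request:" as name(argument=value, ...) on one line, values as JSON. carry_out: Moves the arm, as the interface text tells. Its arguments: {"type":"object","properties":{"commands":{"type":"array","items":{"type":"array","items":{"type":"number"}}},"grip_force":{"type":"number"}},"required":["commands"]}

```bash
mkdir -p pics; ls; cat > h.py <<'E'
import numpy as np, cv2
from plant import robot, vision, ticket
def cap(n):
    return vision.capture(n)
def cam(n):
    p=vision.camera_params(n); R=cv2.Rodrigues(np.array(p['rvec'],float))[0]
    return np.array(p['camera_matrix'],float),R,np.array(p['tvec'],float).ravel()
def cloud(n,d):
    K,R,t=cam(n); v,u=np.mgrid[:480,:640]
    P=np.stack([(u-K[0,2])/K[0,0]*d,(v-K[1,2])/K[1,1]*d,d],-1)
    return (P-t)@R
E
python3 - <<'E'
from h import *
for n in('scene','top'):
    im,d=cap(n); np.savez(n,im=im,d=d); cv2.imwrite(f'pics/{n}0.png',im[...,::-1])
    K,R,t=cam(n); print(n,K[0,0],-R.T@t,R[2])
o=robot.get_obs(); print(o, robot.grasp_offset)
E
```

```text
pics
scene 454.92952071289284 [ 1.21879446 -0.23863955  1.11588835] [-0.52257328  0.2006368  -0.82865073]
top 467.64201591990764 [0.50473379 0.01804392 1.35211208] [ 0.09518214 -0.03022231 -0.99500099]
{'t': 0.1, 'joint_pos': array([-1.45461982e+00,  4.91478990e-01,  1.55943086e+00, -3.94626310e-05,
        1.09169438e+00, -1.05596252e-01]), 'dq': array([-4.48265467e-04,  1.50235365e-03, -1.60175397e-03,  9.14771158e-05,
        2.59244168e-04, -3.69067321e-04]), 'effort': array([ 2.64917318e-03, -6.13623905e+01, -2.58605021e+01,  6.94570248e-02,
        4.70366213e-02, -5.78727372e-05]), 'tcp_pos': array([ 0.13746221, -0.60945434,  0.2141182 ]), 'ee_rot': array([[ 9.75505047e-01,  2.19976999e-01, -1.52040857e-04],
       [ 2.19977040e-01, -9.75504536e-01,  1.00069976e-03],
       [ 7.18143838e-05, -1.00963316e-03, -9.99999488e-01]]), 'ft_force': array([0.35762724, 0.06901406, 0.15253537]), 'wrist_torque': array([ 0.04030563, -0.02879247, -0.01450604]), 'gripper_force': 0.0, 'gripper_width': 0.9978318561624876} 0.0188
```

View pics/scene0.png

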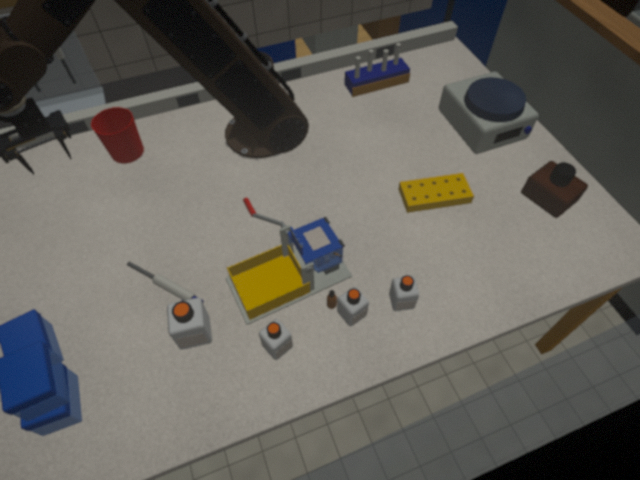

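View pics/top0.png

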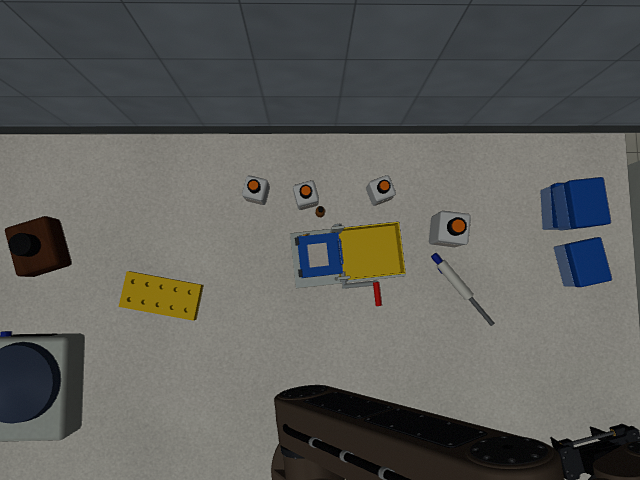

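The scene view shows the stand with the yellow tray (~270,280), the blue box (~318,243) and the red bar (~249,206). In the top view the box is at ~(320,255), the tray at ~(372,250) and the bar at ~(377,293). The stand's x points to world +y, and the lever is on the robot's side.

```bash
python3 - <<'E'
from h import *
for n,roi in(('top',(210,320,280,420)),('scene',(185,330,215,365))):
    z=np.load(n+'.npz'); im,d=z['im'],z['d']; C=cloud(n,d); hsv=cv2.cvtColor(im,cv2.COLOR_RGB2HSV)
    m0=np.zeros(d.shape,bool); m0[roi[0]:roi[1],roi[2]:roi[3]]=1; m0&=d>0
    H,S,V=[hsv[...,i].astype(int) for i in range(3)]
    for nm,m in(('red',((H<6)|(H>174))&(S>150)&(V>60)),('yel',(abs(H-25)<6)&(S>150)),('blue',(abs(H-112)<10)&(S>150)),('white',(S<40)&(V>100))):
        m=m&m0; P=C[m]
        print(n,nm,m.sum(),'med',np.median(P,0).round(4),'z pct',np.percentile(P[:,2],[2,10,50,90,98]).round(3))
        if nm=='red':
            r=cv2.minAreaRect(np.argwhere(m)[:,::-1].astype(np.float32)); print(r)
            # axis
            c=P[abs(P[:,2]-np.median(P[:,2]))<.02]; u,s,v=np.linalg.svd(c-c.mean(0)); print('axis',v[0],c.mean(0),np.ptp((c-c.mean(0))@v[0]))
        if nm=='yel':
            for a,b in((0.0,0.025),(.05,.075)):
                q=P[(P[:,2]>a)&(P[:,2]<b)]
                if len(q)>20:
                    r=cv2.minAreaRect((q[:,:2]*1000).astype(np.float32)); print('yel',a,len(q),r)
        if nm=='blue':
            for a,b in((.128,.145),(.15,.2)):
                q=P[(P[:,2]>a)&(P[:,2]<b)]
                if len(q)>5:
                    r=cv2.minAreaRect((q[:,:2]*1000).astype(np.float32)); print('blue',a,len(q),r,np.median(q,0))
E
python3 - <<'E'
import cv2
a=cv2.imread('pics/top0.png')[210:320,280:420]; b=cv2.imread('pics/scene0.png')[185:325,215:365]
import numpy as np
a=cv2.resize(a,(400,315),interpolation=2);b=cv2.resize(b,(400,373),interpolation=2)
o=np.zeros((373,800,3),np.uint8);o[:315,:400]=a;o[:,400:]=b;cv2.imwrite('pics/crop.png',o)
E
```

```text
top red 132 med [ 0.4844 -0.1489  0.2203] z pct [0.215 0.216 0.22  0.224 0.225]
((376.8122253417969, 293.5916748046875), (23.45905876159668, 5.550875663757324), 82.40535736083984)
axis [-0.9943735  -0.10591393  0.00189256] [ 0.4832854  -0.14889371  0.22001191] 0.0561805414082979
top yel 3107 med [ 0.6021 -0.168   0.012 ] z pct [0.006 0.008 0.012 0.044 0.064]
yel 0.0 2693 ((600.0175170898438, -161.1516876220703), (138.31715393066406, 165.64772033691406), 5.719946384429932)
yel 0.05 267 ((598.9755859375, -156.1768798828125), (145.7310028076172, 179.3714141845703), 5.198278903961182)
top blue 1237 med [ 0.5838 -0.0222  0.1356] z pct [0.13  0.133 0.136 0.139 0.184]
blue 0.128 1182 ((584.76904296875, -13.86099624633789), (107.73383331298828, 108.6766128540039), 5.655836582183838) [ 0.58363122 -0.01822967  0.13555733]
blue 0.15 48 ((589.0079345703125, -64.86397552490234), (61.96823501586914, 4.441247463226318), 5.651109218597412) [ 0.58955994 -0.06428092  0.18407467]
top white 10089 med [ 0.5165 -0.0755  0.    ] z pct [-0.006 -0.004  0.     0.007  0.137]
scene red 51 med [ 0.4841 -0.1518  
[... 190 characters left out ...]
 0.48389781 -0.1517698   0.22091108] 0.04966774991742508
scene yel 3451 med [ 0.5874 -0.1605  0.013 ] z pct [0.007 0.009 0.013 0.055 0.063]
yel 0.0 2408 ((598.3570556640625, -156.96311950683594), (147.7827911376953, 171.3756866455078), 5.473448753356934)
yel 0.05 463 ((599.2772216796875, -158.26889038085938), (148.8150634765625, 178.08265686035156), 5.440513610839844)
scene blue 572 med [ 0.6038 -0.0155  0.135 ] z pct [0.131 0.133 0.135 0.137 0.139]
blue 0.128 572 ((584.9458618164062, -14.504329681396484), (103.49110412597656, 100.0270004272461), 4.436275959014893) [ 0.60379088 -0.01547583  0.13497079]
scene white 14676 med [ 0.47   -0.0606 -0.0005] z pct [-0.006 -0.004 -0.001  0.007  0.136]
```

View pics/crop.png

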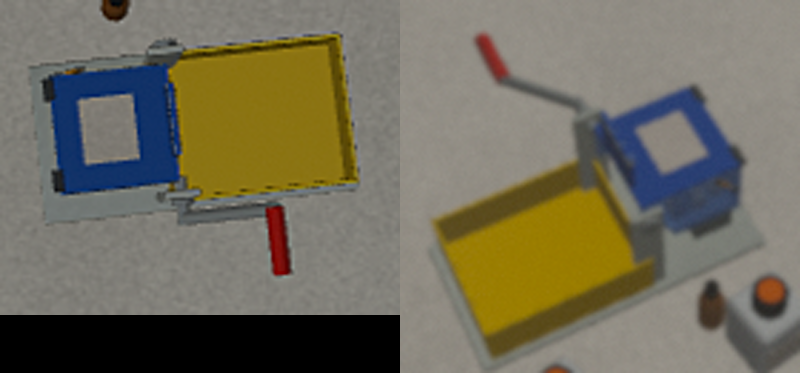

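The crop shows the tab as a dark blue strip at ~(172,118) in its left half, on the tray side, with the lever arm and red bar towards the robot. The estimates agree on a stand yaw of about 95.65° and a pivot near (0.590, -0.0685). The heights match the given sizes too (lid 0.136, tab 0.184, bar top 0.222).

```bash
cat >> h.py <<'E'
from scipy.spatial.transform import Rotation as Ro
Y=np.deg2rad(5.65); P0=np.array([.590,-.0685,0])
XS=np.array([-np.sin(Y),np.cos(Y),0]); YS=np.array([-np.cos(Y),-np.sin(Y),0]); ZS=np.array([0,0,1.])
S=np.stack([XS,YS,ZS],1)
def toS(p): return S.T@(np.asarray(p)-P0)
def plan(targets,tilt=0):
    """targets: stand x,y,z mm (8 rows); tilt deg: lean of the tool back to stand +y"""
    o=robot.get_obs(); R=o['ee_rot']; a=np.deg2rad(tilt)
    zt=np.array([0,-np.sin(a),-np.cos(a)]); yt=np.array([-1.,0,0]); Rt=S@np.stack([np.cross(yt,zt),yt,zt],1)
    rv=Ro.from_matrix(R.T@Rt).as_rotvec()/1.5
    print('t',round(o['t'],2),'now S mm',(toS(o['tcp_pos'])*1000).round(1),'F_S',(S.T@o['ft_force']).round(1),'w',round(o['gripper_width'],3),'turn',rv.round(3))
    for t in targets:
        s=R.T@(S@(np.array(t)/1000)+P0-o['tcp_pos'])/.4; print(s.round(3).tolist())
E
python3 - <<'E'
from h import *
o=robot.get_obs();p=toS(o['tcp_pos'])*1000
plan([(p[0],p[1],300),(-45,0,300)])
E
```

```text
t 0.1 now S mm [-493.8  503.6  214.1] F_S [ 0.  -0.4  0.2] w 0.998 turn [-0.001 -0.     0.082]
[0.0, -0.0, -0.215]
[1.387, -0.959, -0.214]
```

Request:
carry_out(commands=[[0,0,-0.1,0,0,0.04,1],[0,0,-0.215,0,0,0.082,1],[0.09,-0.06,-0.215,0,0,0.082,1],[0.17,-0.12,-0.215,0,0,0.082,1],[0.25,-0.175,-0.215,0,0,0.082,1],[0.34,-0.235,-0.215,0,0,0.082,1],[0.42,-0.29,-0.215,0,0,0.082,1],[0.5,-0.345,-0.215,0,0,0.082,1]], grip_force=20)

```text
t: 0.77
tcp_pos: [0.3032, -0.4293, 0.3005]
ee_rot: [[0.995, 0.098, -0.0], [0.098, -0.995, 0.0], [-0.0, -0.0, -1.0]]
ft_force: [0.6, -1.2, -0.0]
gripper_width: 0.497
gripper_force: 0.0
```

```bash
python3 -c "
from h import *
plan([(-45,0,300),(-45,0,172)])"
```

```text
t 0.77 now S mm [-330.8  320.9  300.5] F_S [-1.3 -0.5 -0. ] w 0.497 turn [-0.  0. -0.]
[0.802, -0.714, 0.001]
[0.802, -0.714, 0.321]
```

Request:
carry_out(commands=[[0.08,-0.071,0,0,0,0,1],[0.16,-0.142,0,0,0,0,1],[0.24,-0.213,0,0,0,0,1],[0.32,-0.285,0,0,0,0,1],[0.39,-0.35,0,0,0,0,1],[0.46,-0.41,0,0,0,0,1],[0.53,-0.47,0,0,0,0,1],[0.56,-0.5,0,0,0,0,1]])

```text
t: 1.43
tcp_pos: [0.5075, -0.207, 0.3004]
ee_rot: [[0.995, 0.101, 0.0], [0.101, -0.995, 0.001], [0.0, -0.001, -1.0]]
ft_force: [-0.7, -0.4, -0.5]
gripper_width: 0.008
gripper_force: 0.0
```

```bash
python3 -c "
from h import *
plan([(-45,0,300),(-45,0,172)])"
```

```text
t 1.43 now S mm [-129.7   95.7  300.4] F_S [-0.4  0.8 -0.5] w 0.008 turn [-0.    -0.     0.002]
[0.24, -0.211, 0.001]
[0.24, -0.211, 0.321]
```

Request:
carry_out(commands=[[0.08,-0.07,0,0,0,0,1],[0.16,-0.14,0,0,0,0,1],[0.22,-0.2,0,0,0,0,1],[0.235,-0.21,0.06,0,0,0,1],[0.235,-0.21,0.14,0,0,0,1],[0.235,-0.21,0.22,0,0,0,1],[0.235,-0.21,0.3,0,0,0,1],[0.235,-0.21,0.32,0,0,0,1]])

```text
t: 2.1
tcp_pos: [0.5887, -0.1164, 0.1679]
ee_rot: [[0.995, 0.099, -0.007], [0.099, -0.995, 0.002], [-0.007, -0.003, -1.0]]
ft_force: [-0.6, 0.4, -0.2]
gripper_width: 0.003
gripper_force: 0.0
```

```bash
python3 - <<'E'
from h import *
plan([(-20,0,174),(-14,0,174)])
im,d=cap('wrist'); a=cv2.resize(im[...,::-1],(400,300))
b,_=cap('scene'); b=cv2.resize(b[185:325,215:365,::-1],(400,373),interpolation=2)
o=np.zeros((373,800,3),np.uint8);o[:300,:400]=a;o[:,400:]=b;cv2.imwrite('pics/c2.png',o)
E
```

```text
t 2.1 now S mm [-47.5   6.  167.9] F_S [ 0.4  0.5 -0.2] w 0.003 turn [-0.002  0.004  0.   ]
[0.015, -0.069, -0.015]
[0.015, -0.084, -0.015]
```

View pics/c2.png

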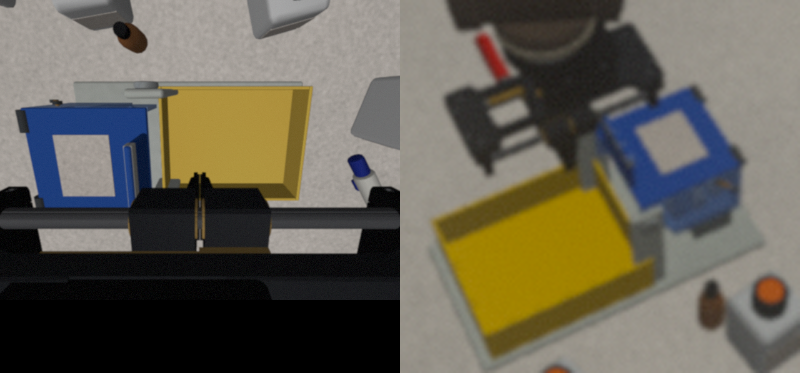

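The fingers are shut. The wrist image shows the tips at ~(200,190) just on the tray side of the tab (~(130,170)). I'll approach until they touch.

Request:
carry_out(commands=[[0.008,-0.03,-0.01,0,0.004,0,1],[0.015,-0.055,-0.015,0,0.004,0,1],[0.015,-0.069,-0.015,0,0.004,0,1],[0.015,-0.073,-0.015,0,0.004,0,1],[0.015,-0.076,-0.015,0,0.004,0,1],[0.015,-0.079,-0.015,0,0.004,0,1],[0.015,-0.082,-0.015,0,0.004,0,1],[0.015,-0.084,-0.015,0,0.004,0,1]])

```text
t: 2.87
tcp_pos: [0.5933, -0.0831, 0.1786]
ee_rot: [[0.995, 0.098, 0.006], [0.098, -0.995, 0.0], [0.006, 0.0, -1.0]]
ft_force: [0.0, -0.3, 0.5]
gripper_width: 0.004
gripper_force: 0.0
```

```bash
cat >> h.py <<'E'
def arc(ths,dx,dz=0,hs=None,tilt=0):
    "finger-tip centre so that its working corner is on the tab face; dx = half finger thickness"
    T=[]
    for th,h in zip(ths,hs):
        x=110-110*np.cos(th)+h*np.sin(th); z=130+110*np.sin(th)+h*np.cos(th)
        T.append((x-dx+0,0,z+dz))
    plan(T,tilt)
E
python3 - <<'E'
from h import *
arc(np.linspace(.05,.6,8),12,hs=[44]*8)
E
```

```text
t 2.87 now S mm [-14.9  -1.9 178.6] F_S [-0.3 -0.   0.5] w 0.004 turn [ 0.    -0.004 -0.   ]
[-0.005, -0.013, -0.002]
[-0.005, -0.024, -0.023]
[-0.004, -0.036, -0.043]
[-0.004, -0.049, -0.061]
[-0.004, -0.064, -0.079]
[-0.004, -0.081, -0.096]
[-0.004, -0.099, -0.111]
[-0.004, -0.117, -0.124]
```

Request:
carry_out(commands=[[-0.004,0,0.011,0,-0.004,0,1],[-0.004,-0.003,0.011,0,-0.004,0,1],[-0.004,-0.006,0.011,0,-0.004,0,1],[-0.004,-0.009,0.011,0,-0.004,0,1],[-0.004,-0.012,0.011,0,-0.004,0,1],[-0.004,-0.015,0.011,0,-0.004,0,1],[-0.004,-0.018,0.011,0,-0.004,0,1],[-0.004,-0.018,0.011,0,-0.004,0,1]])

```text
t: 3.53
tcp_pos: [0.5911, -0.0761, 0.1743]
ee_rot: [[0.995, 0.099, 0.0], [0.099, -0.995, -0.0], [0.0, 0.0, -1.0]]
ft_force: [0.0, -1.5, 0.5]
gripper_width: 0.006
gripper_force: 0.3
```

```bash
python3 - <<'E'
from h import *
arc(np.linspace(.05,.6,8),7,hs=[44]*8)
E
```

```text
t 3.53 now S mm [ -7.6  -0.4 174.3] F_S [-1.5  0.1  0.5] w 0.006 turn [ 0. -0.  0.]
[-0.001, -0.007, -0.013]
[-0.001, -0.018, -0.034]
[-0.001, -0.03, -0.053]
[-0.001, -0.044, -0.072]
[-0.001, -0.059, -0.09]
[-0.001, -0.075, -0.106]
[-0.001, -0.093, -0.122]
[-0.001, -0.112, -0.135]
```

Contact at x ≈ -7.6 mm with 1.5 N. Now I'll follow the arc up.

Request:
carry_out(commands=[[-0.001,-0.007,-0.013,0,0,0,1],[-0.001,-0.018,-0.034,0,0,0,1],[-0.001,-0.03,-0.053,0,0,0,1],[-0.001,-0.044,-0.072,0,0,0,1],[-0.001,-0.059,-0.09,0,0,0,1],[-0.001,-0.075,-0.106,0,0,0,1],[-0.001,-0.093,-0.122,0,0,0,1],[-0.001,-0.112,-0.135,0,0,0,1]])

```text
t: 4.2
tcp_pos: [0.5863, -0.031, 0.2293]
ee_rot: [[0.995, 0.099, 0.001], [0.099, -0.995, -0.001], [0.001, 0.001, -1.0]]
ft_force: [-1.5, -5.2, 4.0]
gripper_width: 0.008
gripper_force: 3.3
```

```bash
python3 - <<'E'
from h import *
arc(np.linspace(.66,1.2,8),7,hs=[44]*8)
im,d=cap('scene'); cv2.imwrite('pics/c3.png',cv2.resize(im[165:305,215:365,::-1],(400,373),interpolation=2))
E
```

```text
t 4.2 now S mm [ 37.7   0.  229.3] F_S [-5.1  2.   4. ] w 0.008 turn [ 0.001 -0.     0.   ]
[0.0, -0.014, -0.007]
[0.0, -0.034, -0.018]
[0.0, -0.055, -0.027]
[0.0, -0.076, -0.035]
[0.0, -0.098, -0.041]
[0.0, -0.121, -0.045]
[0.0, -0.143, -0.047]
[0.0, -0.166, -0.048]
```

View pics/c3.png

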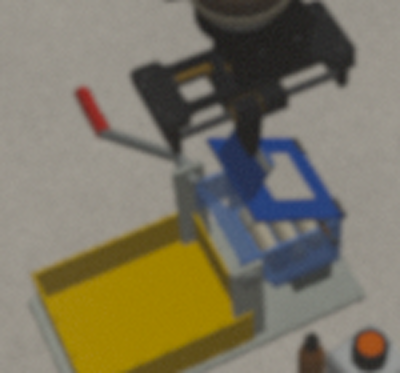

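The lid is lifting at about 0.6 rad, with the tab against the fingers at ~(245,150), and the tubes are visible inside. I'll continue.

Request:
carry_out(commands=[[0,-0.014,-0.007,0,0,0,1],[0,-0.034,-0.018,0,0,0,1],[0,-0.055,-0.027,0,0,0,1],[0,-0.076,-0.035,0,0,0,1],[0,-0.098,-0.041,0,0,0,1],[0,-0.121,-0.045,0,0,0,1],[0,-0.143,-0.047,0,0,0,1],[0,-0.166,-0.048,0,0,0,1]])

```text
t: 4.92
tcp_pos: [0.58, 0.0351, 0.2498]
ee_rot: [[0.995, 0.099, 0.003], [0.099, -0.995, -0.0], [0.003, 0.001, -1.0]]
ft_force: [-4.6, -2.6, 18.2]
gripper_width: 0.008
gripper_force: 8.6
```

```bash
python3 - <<'E'
from h import *
arc(np.linspace(1.24,1.6,8),7,hs=np.linspace(45,54,8))
E
```

```text
t 4.92 now S mm [104.1  -0.3 249.8] F_S [-2.2  4.9 18.2] w 0.008 turn [ 0.    -0.002  0.   ]
[-0.001, -0.014, 0.003]
[-0.001, -0.033, 0.003]
[-0.001, -0.051, 0.005]
[-0.001, -0.069, 0.007]
[-0.001, -0.087, 0.011]
[-0.001, -0.105, 0.016]
[-0.001, -0.123, 0.022]
[-0.001, -0.14, 0.029]
```

Vertical force is 18 N, so the path is slightly inside the circle. I'll go 2–3 mm higher.

Request:
carry_out(commands=[[0,-0.01,-0.006,0,0,0,1],[0,-0.026,-0.007,0,0,0,1],[0,-0.042,-0.006,0,0,0,1],[0,-0.058,-0.004,0,0,0,1],[0,-0.073,-0.001,0,0,0,1],[0,-0.088,0.003,0,0,0,1],[0,-0.1,0.008,0,0,0,1],[0,-0.11,0.012,0,0,0,1]])

```text
t: 5.58
tcp_pos: [0.5754, 0.0796, 0.2429]
ee_rot: [[0.995, 0.099, 0.001], [0.099, -0.995, 0.001], [0.001, -0.001, -1.0]]
ft_force: [-2.8, 3.5, 10.2]
gripper_width: 0.006
gripper_force: 5.3
```

```bash
python3 - <<'E'
from h import *
arc(np.linspace(1.5,2.2,8),0,hs=np.linspace(44,46,8))
im,d=cap('scene'); cv2.imwrite('pics/c4.png',cv2.resize(im[145:285,225:375,::-1],(400,373),interpolation=2))
E
```

```text
t 5.58 now S mm [148.8  -0.  242.9] F_S [ 3.7  2.5 10.2] w 0.006 turn [-0.001 -0.     0.   ]
[-0.0, 0.007, 0.0]
[-0.0, -0.022, 0.011]
[-0.0, -0.049, 0.024]
[-0.0, -0.075, 0.04]
[-0.0, -0.099, 0.059]
[-0.0, -0.121, 0.08]
[-0.0, -0.14, 0.103]
[-0.0, -0.158, 0.128]
```

View pics/c4.png

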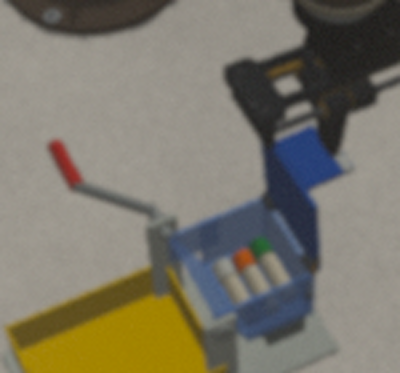

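The lid is now upright and the fingers rest on the tab at ~(330,150). Next I press it down and back over the crest.

Request:
carry_out(commands=[[0,-0.01,0.006,0,0,0,1],[0,-0.025,0.012,0,0,0,1],[0,-0.049,0.023,0,0,0,1],[0,-0.075,0.038,0,0,0,1],[0,-0.099,0.056,0,0,0,1],[0,-0.121,0.077,0,0,0,1],[0,-0.14,0.1,0,0,0,1],[0,-0.158,0.125,0,0,0,1]])

```text
t: 6.3
tcp_pos: [0.569, 0.1437, 0.1925]
ee_rot: [[0.995, 0.099, 0.001], [0.099, -0.995, 0.003], [0.001, -0.003, -1.0]]
ft_force: [-0.9, 8.3, 5.0]
gripper_width: 0.003
gripper_force: 4.4
```

```bash
python3 - <<'E'
from h import *
arc([2.2],0,hs=[45])
im,d=cap('scene'); cv2.imwrite('pics/c5.png',cv2.resize(im[145:285,225:375,::-1],(400,373),interpolation=2))
E
```

```text
t 6.3 now S mm [213.3   0.  192.5] F_S [8.3 0.1 5. ] w 0.003 turn [-0.002 -0.001  0.   ]
[0.0, 0.005, 0.0]
```

View pics/c5.png

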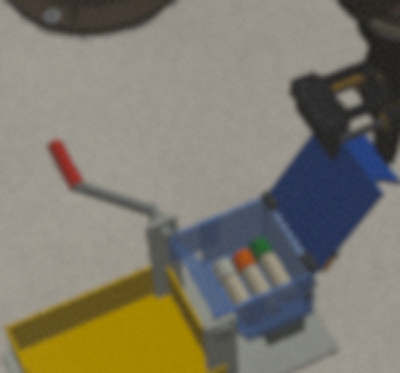

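The lid is fully back at its stop: the force direction matches the face normal at 2.5 rad. I'll back off and go over to the bar.

```bash
python3 - <<'E'
from h import *
plan([(218,0,200),(218,0,280),(73,60,280),(-75,116,260)],18)
E
```

```text
t 6.35 now S mm [214.3   0.3 190.6] F_S [15.  -3.9  6.4] w 0.005 turn [-0.002  0.21  -0.   ]
[0.001, -0.009, -0.023]
[0.001, -0.01, -0.223]
[-0.149, 0.352, -0.225]
[-0.29, 0.722, -0.176]
```

Request:
carry_out(commands=[[0,-0.018,-0.012,0,0,0,1],[0,-0.022,-0.06,0,0,0,1],[0,-0.022,-0.14,0,0,0,1],[0,-0.015,-0.22,0,0,0,1],[-0.03,0.06,-0.23,0,0,0,1],[-0.07,0.14,-0.23,0,0.06,0,1],[-0.11,0.22,-0.23,0,0.13,0,1],[-0.14,0.3,-0.23,0,0.2,0,1]])

```text
t: 7.02
tcp_pos: [0.5242, 0.0155, 0.2846]
ee_rot: [[0.949, 0.099, 0.298], [0.095, -0.995, 0.028], [0.3, 0.002, -0.954]]
ft_force: [2.0, 0.1, 0.7]
gripper_width: 0.009
gripper_force: 0.0
```

```bash
python3 - <<'E'
from h import *
plan([(-75,116,262),(-75,116,232)],18)
im,d=cap('scene'); cv2.imwrite('pics/c6.png',cv2.resize(im[145:285,225:375,::-1],(400,373),interpolation=2))
E
```

```text
t 7.02 now S mm [ 90.1  57.2 284.6] F_S [-0.1 -2.   0.7] w 0.009 turn [0.001 0.007 0.001]
[-0.158, 0.413, 0.01]
[-0.18, 0.412, 0.082]
```

View pics/c6.png

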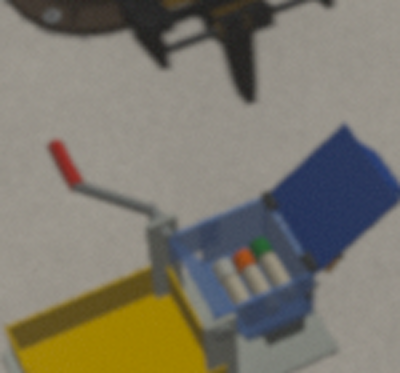

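The lid stays back on its own. Moving on to above the bar.

Request:
carry_out(commands=[[-0.03,0.08,0,0,0,0,1],[-0.06,0.16,0,0,0,0,1],[-0.09,0.24,0,0,0.005,0,1],[-0.12,0.32,0,0,0.005,0,1],[-0.15,0.39,0,0,0.005,0,1],[-0.16,0.41,0.02,0,0.005,0,1],[-0.175,0.41,0.06,0,0.005,0,1],[-0.18,0.41,0.08,0,0.005,0,1]])

```text
t: 7.73
tcp_pos: [0.4816, -0.153, 0.2311]
ee_rot: [[0.949, 0.097, 0.299], [0.092, -0.995, 0.031], [0.301, -0.001, -0.954]]
ft_force: [-0.3, 0.1, 0.0]
gripper_width: 0.0
gripper_force: 0.0
```

```bash
cat >> h.py <<'E'
def bar(angs,dz=0,dx=0,y=116,tilt=18):
    T=[]
    for b in angs:
        x=-71*np.cos(b)-84*np.sin(b); z=84*np.cos(b)-71*np.sin(b)
        T.append((x+dx,y,130+z+8+3+dz))
    plan(T,tilt)
E
python3 - <<'E'
from h import *
bar(np.linspace(-.0,.4,8))
E
```

```text
t 7.73 now S mm [-73.5 116.2 231.1] F_S [0.2 0.3 0. ] w 0.0 turn [-0.001  0.006 -0.001]
[-0.004, -0.006, 0.015]
[-0.007, 0.006, 0.025]
[-0.011, 0.017, 0.035]
[-0.014, 0.027, 0.047]
[-0.018, 0.037, 0.058]
[-0.022, 0.046, 0.071]
[-0.026, 0.054, 0.083]
[-0.03, 0.062, 0.096]
```

Request:
carry_out(commands=[[-0.004,-0.004,0.014,0,0,0,1],[-0.007,0.006,0.025,0,0,0,1],[-0.011,0.017,0.035,0,0,0,1],[-0.014,0.027,0.047,0,0,0,1],[-0.018,0.037,0.058,0,0,0,1],[-0.022,0.046,0.071,0,0,0,1],[-0.026,0.054,0.083,0,0,0,1],[-0.03,0.062,0.096,0,0,0,1]])

```text
t: 8.4
tcp_pos: [0.4862, -0.1781, 0.1937]
ee_rot: [[0.947, 0.1, 0.304], [0.096, -0.995, 0.027], [0.305, 0.003, -0.952]]
ft_force: [-2.4, -5.8, 8.8]
gripper_width: 0.005
gripper_force: 4.3
```

```bash
python3 - <<'E'
from h import *
bar(np.linspace(.4,.8,8))
im,d=cap('scene'); cv2.imwrite('pics/c7.png',cv2.resize(im[145:285,225:375,::-1],(400,373),interpolation=2))
E
```

```text
t 8.4 now S mm [-98.8 114.1 193.7] F_S [-5.5  3.   8.8] w 0.005 turn [0.002 0.003 0.001]
[-0.007, -0.002, 0.006]
[-0.011, 0.005, 0.019]
[-0.016, 0.011, 0.033]
[-0.02, 0.016, 0.047]
[-0.025, 0.02, 0.062]
[-0.029, 0.023, 0.076]
[-0.034, 0.025, 0.091]
[-0.039, 0.027, 0.106]
```

View pics/c7.png

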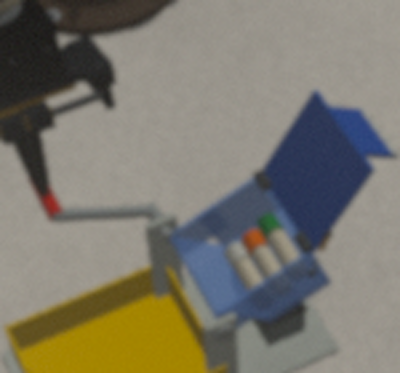

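The bar is going down, and the box is tipping with the lid held open. I'll keep going.

Request:
carry_out(commands=[[-0.007,0,0.006,0,0,0,1],[-0.011,0.005,0.019,0,0,0,1],[-0.016,0.01,0.033,0,0,0,1],[-0.02,0.014,0.047,0,0,0,1],[-0.025,0.018,0.062,0,0,0,1],[-0.029,0.021,0.076,0,0,0,1],[-0.034,0.023,0.091,0,0,0,1],[-0.039,0.025,0.106,0,0,0,1]])

```text
t: 9.12
tcp_pos: [0.4855, -0.1883, 0.1484]
ee_rot: [[0.947, 0.099, 0.304], [0.095, -0.995, 0.027], [0.306, 0.003, -0.952]]
ft_force: [2.3, -3.3, 4.1]
gripper_width: 0.005
gripper_force: 2.6
```

```bash
python3 -c "
from h import *
bar(np.linspace(.8,1.25,8))"
```

```text
t 9.12 now S mm [-108.9  115.7  148.4] F_S [-3.6 -2.   4.1] w 0.005 turn [0.002 0.002 0.001]
[-0.0, 0.002, -0.001]
[-0.006, 0.003, 0.016]
[-0.011, 0.002, 0.033]
[-0.017, 0.0, 0.05]
[-0.022, -0.002, 0.066]
[-0.027, -0.006, 0.083]
[-0.032, -0.011, 0.099]
[-0.037, -0.017, 0.115]
```

Request:
carry_out(commands=[[-0.002,0.002,0.004,0,0,0,1],[-0.006,0.003,0.016,0,0,0,1],[-0.011,0.002,0.033,0,0,0,1],[-0.017,0,0.05,0,0,0,1],[-0.022,-0.002,0.066,0,0,0,1],[-0.027,-0.006,0.083,0,0,0,1],[-0.032,-0.011,0.099,0,0,0,1],[-0.037,-0.017,0.115,0,0,0,1]])

```text
t: 9.78
tcp_pos: [0.4829, -0.1805, 0.0983]
ee_rot: [[0.949, 0.099, 0.301], [0.094, -0.995, 0.03], [0.302, -0.0, -0.953]]
ft_force: [0.5, -1.9, 2.6]
gripper_width: 0.003
gripper_force: 1.5
```

```bash
python3 -c "
from h import *
bar(np.r_[np.linspace(1.3,1.66,8)])"
```

```text
t 9.78 now S mm [-100.9  117.6   98.3] F_S [-2.  -0.3  2.6] w 0.003 turn [-0.     0.005  0.   ]
[0.001, -0.002, 0.009]
[-0.003, -0.009, 0.021]
[-0.006, -0.016, 0.033]
[-0.01, -0.023, 0.044]
[-0.013, -0.031, 0.055]
[-0.017, -0.04, 0.066]
[-0.02, -0.049, 0.076]
[-0.023, -0.059, 0.086]
```

Request:
carry_out(commands=[[0,-0.002,0.009,0,0,0,1],[-0.003,-0.009,0.021,0,0,0,1],[-0.006,-0.016,0.033,0,0,0,1],[-0.01,-0.023,0.044,0,0,0,1],[-0.013,-0.031,0.055,0,0,0,1],[-0.017,-0.04,0.066,0,0,0,1],[-0.02,-0.049,0.076,0,0,0,1],[-0.024,-0.058,0.087,0,0,0,1]])

```text
t: 10.45
tcp_pos: [0.4822, -0.1572, 0.0627]
ee_rot: [[0.948, 0.099, 0.301], [0.094, -0.995, 0.03], [0.303, 0.0, -0.953]]
ft_force: [0.8, -5.7, 13.8]
gripper_width: 0.004
gripper_force: 7.6
```

```bash
python3 -c "
from h import *
bar([1.66,1.70])"
```

```text
t 10.45 now S mm [-77.7 116.   62.7] F_S [-5.8 -0.3 13.8] w 0.004 turn [0.    0.004 0.   ]
[0.0, -0.001, -0.0]
[-0.002, -0.009, 0.007]
```

The force has risen to 14 N, so the box is at its stop. I'll hold and check the tubes.

Request:
carry_out(commands=[[0,-0.001,0.002,0,0,0,1],[0,-0.001,0.002,0,0,0,1],[0,-0.001,0.002,0,0,0,1],[0,-0.001,0.002,0,0,0,1],[0,-0.001,0.002,0,0,0,1],[0,-0.001,0.002,0,0,0,1],[0,-0.001,0.002,0,0,0,1],[0,-0.001,0.002,0,0,0,1]])

```text
t: 11.12
tcp_pos: [0.4825, -0.1573, 0.0625]
ee_rot: [[0.948, 0.098, 0.302], [0.094, -0.995, 0.029], [0.303, 0.001, -0.953]]
ft_force: [-3.2, -2.8, 10.2]
gripper_width: 0.003
gripper_force: 5.1
```

```bash
python3 - <<'E'
from h import *
bar([1.66])
a,_=cap('scene'); w,_=cap('wrist'); t,_=cap('top')
o=np.zeros((600,800,3),np.uint8)
o[:373,:400]=cv2.resize(a[165:305,215:365,::-1],(400,373),interpolation=2)
o[:300,400:]=cv2.resize(w[...,::-1],(400,300))
o[300:,400:]=cv2.resize(t[205:310,280:420,::-1],(400,300),interpolation=2)
cv2.imwrite('pics/c8.png',o)
E
```

```text
t 11.12 now S mm [-77.8 115.7  62.5] F_S [-2.5  3.5 10.2] w 0.003 turn [0.001 0.004 0.   ]
[-0.001, -0.001, -0.001]
```

View pics/c8.png

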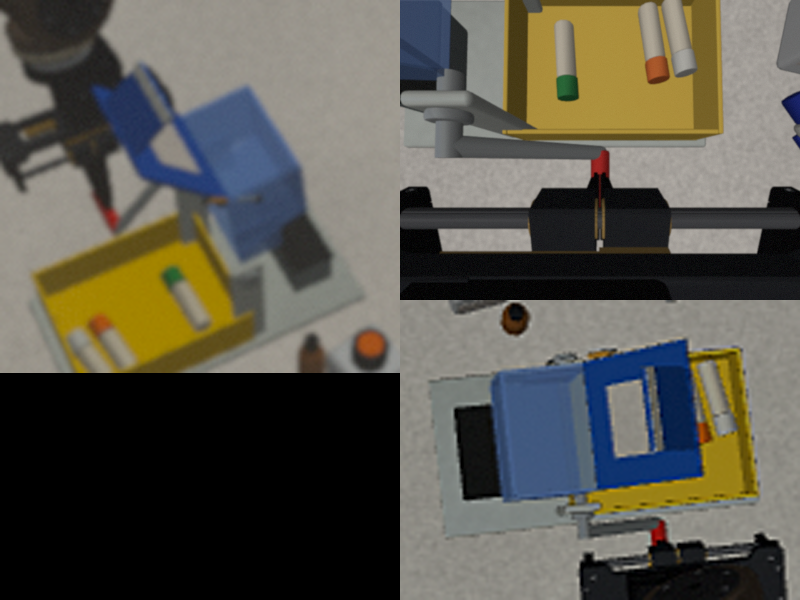

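All three tubes lie in the tray: green at (567,60), orange at (655,45) and white at (682,40) in the wrist view. The box is fully tipped with the lid held. Now the bar goes back up slowly, with the fingers staying on it.

```bash
python3 -c "
from h import *
bar(np.linspace(1.62,1.3,8))"
```

```text
t 11.27 now S mm [-77.8 115.7  62.6] F_S [-2.8  3.3 10.3] w 0.008 turn [0.001 0.004 0.   ]
[0.002, 0.007, -0.008]
[0.005, 0.015, -0.017]
[0.008, 0.023, -0.027]
[0.011, 0.03, -0.036]
[0.014, 0.037, -0.046]
[0.017, 0.044, -0.056]
[0.021, 0.05, -0.067]
[0.024, 0.055, -0.078]
```

Request:
carry_out(commands=[[0.002,0.007,-0.008,0,0,0,1],[0.005,0.015,-0.017,0,0,0,1],[0.008,0.023,-0.027,0,0,0,1],[0.011,0.03,-0.036,0,0,0,1],[0.014,0.037,-0.046,0,0,0,1],[0.017,0.044,-0.056,0,0,0,1],[0.021,0.05,-0.067,0,0,0,1],[0.024,0.055,-0.078,0,0,0,1]])

```text
t: 11.93
tcp_pos: [0.4843, -0.1792, 0.0953]
ee_rot: [[0.948, 0.099, 0.301], [0.094, -0.995, 0.03], [0.303, -0.0, -0.953]]
ft_force: [-0.3, 2.0, 3.1]
gripper_width: 0.004
gripper_force: 1.6
```

```bash
python3 -c "
from h import *
bar(np.linspace(1.26,.92,8))"
```

```text
t 11.93 now S mm [-99.8 116.1  95.3] F_S [2.  0.1 3.1] w 0.004 turn [-0.     0.005  0.   ]
[0.003, 0.005, -0.009]
[0.007, 0.01, -0.021]
[0.011, 0.014, -0.033]
[0.015, 0.017, -0.045]
[0.019, 0.02, -0.058]
[0.023, 0.023, -0.07]
[0.027, 0.024, -0.083]
[0.031, 0.025, -0.095]
```

Still in contact at 3 N.

Request:
carry_out(commands=[[0.003,0.005,-0.009,0,0,0,1],[0.007,0.01,-0.021,0,0,0,1],[0.011,0.014,-0.033,0,0,0,1],[0.015,0.017,-0.045,0,0,0,1],[0.019,0.02,-0.058,0,0,0,1],[0.023,0.023,-0.07,0,0,0,1],[0.027,0.024,-0.083,0,0,0,1],[0.031,0.025,-0.095,0,0,0,1]])

```text
t: 12.6
tcp_pos: [0.4856, -0.1891, 0.1355]
ee_rot: [[0.948, 0.099, 0.301], [0.094, -0.995, 0.03], [0.303, 0.0, -0.953]]
ft_force: [0.2, 1.9, 3.1]
gripper_width: 0.005
gripper_force: 1.5
```

```bash
python3 -c "
from h import *
bar(np.linspace(.88,.56,8))"
```

```text
t 12.6 now S mm [-109.8  115.7  135.5] F_S [ 1.9 -0.4  3.1] w 0.005 turn [0.    0.004 0.   ]
[0.003, 0.001, -0.01]
[0.006, 0.0, -0.022]
[0.01, -0.0, -0.034]
[0.014, -0.002, -0.046]
[0.018, -0.003, -0.058]
[0.022, -0.006, -0.07]
[0.025, -0.009, -0.082]
[0.029, -0.012, -0.093]
```

Request:
carry_out(commands=[[0.003,0.001,-0.01,0,0,0,1],[0.006,0,-0.022,0,0,0,1],[0.01,0,-0.034,0,0,0,1],[0.014,-0.002,-0.046,0,0,0,1],[0.018,-0.003,-0.058,0,0,0,1],[0.022,-0.006,-0.07,0,0,0,1],[0.025,-0.009,-0.081,0,0,0,1],[0.029,-0.012,-0.091,0,0,0,1]])

```text
t: 13.27
tcp_pos: [0.485, -0.1841, 0.1735]
ee_rot: [[0.948, 0.099, 0.301], [0.094, -0.995, 0.03], [0.303, 0.0, -0.953]]
ft_force: [-0.7, 2.1, 2.7]
gripper_width: 0.001
gripper_force: 1.5
```

```bash
python3 -c "
from h import *
bar(np.linspace(.53,.28,8))"
```

```text
t 13.27 now S mm [-104.7  115.8  173.5] F_S [2.2 0.5 2.7] w 0.001 turn [-0.     0.004  0.   ]
[0.003, -0.002, -0.01]
[0.005, -0.006, -0.019]
[0.008, -0.01, -0.027]
[0.011, -0.014, -0.036]
[0.014, -0.018, -0.044]
[0.016, -0.023, -0.052]
[0.019, -0.028, -0.06]
[0.021, -0.033, -0.068]
```

Request:
carry_out(commands=[[0.003,-0.002,-0.01,0,0,0,1],[0.005,-0.006,-0.019,0,0,0,1],[0.008,-0.01,-0.027,0,0,0,1],[0.011,-0.014,-0.036,0,0,0,1],[0.014,-0.018,-0.044,0,0,0,1],[0.016,-0.023,-0.052,0,0,0,1],[0.019,-0.028,-0.06,0,0,0,1],[0.021,-0.033,-0.067,0,0,0,1]])

```text
t: 13.93
tcp_pos: [0.4837, -0.1709, 0.2015]
ee_rot: [[0.948, 0.099, 0.301], [0.094, -0.995, 0.03], [0.303, 0.0, -0.953]]
ft_force: [0.7, 1.1, 3.0]
gripper_width: 0.011
gripper_force: 1.4
```

```bash
python3 -c "
from h import *
bar(np.linspace(.26,.1,8))"
```

```text
t 13.93 now S mm [-91.5 115.8 201.5] F_S [ 1.1 -0.8  3. ] w 0.011 turn [0.    0.004 0.   ]
[0.001, -0.003, -0.006]
[0.003, -0.007, -0.011]
[0.004, -0.011, -0.016]
[0.006, -0.014, -0.02]
[0.007, -0.018, -0.025]
[0.009, -0.023, -0.029]
[0.01, -0.027, -0.034]
[0.012, -0.031, -0.038]
```

Request:
carry_out(commands=[[0.001,-0.003,-0.005,0,0,0,1],[0.003,-0.007,-0.01,0,0,0,1],[0.004,-0.011,-0.015,0,0,0,1],[0.006,-0.014,-0.019,0,0,0,1],[0.007,-0.018,-0.024,0,0,0,1],[0.009,-0.023,-0.028,0,0,0,1],[0.01,-0.027,-0.033,0,0,0,1],[0.012,-0.031,-0.037,0,0,0,1]])

```text
t: 14.6
tcp_pos: [0.4825, -0.1585, 0.2168]
ee_rot: [[0.949, 0.099, 0.301], [0.094, -0.995, 0.03], [0.302, -0.0, -0.953]]
ft_force: [-1.3, 2.0, 3.8]
gripper_width: 0.004
gripper_force: 1.5
```

```bash
python3 -c "
from h import *
bar(np.linspace(.08,-.06,8))"
```

```text
t 14.6 now S mm [-79.  115.9 216.8] F_S [2.1 1.1 3.8] w 0.004 turn [-0.     0.005  0.   ]
[0.001, -0.004, -0.005]
[0.003, -0.008, -0.009]
[0.004, -0.012, -0.013]
[0.005, -0.016, -0.016]
[0.006, -0.02, -0.02]
[0.007, -0.024, -0.023]
[0.008, -0.029, -0.026]
[0.009, -0.033, -0.029]
```

Request:
carry_out(commands=[[0.001,-0.003,-0.003,0,0,0,1],[0.002,-0.006,-0.006,0,0,0,1],[0.003,-0.009,-0.009,0,0,0,1],[0.003,-0.012,-0.012,0,0,0,1],[0.004,-0.014,-0.015,0,0,0,1],[0.005,-0.016,-0.018,0,0,0,1],[0.006,-0.018,-0.021,0,0,0,1],[0.007,-0.018,-0.024,0,0,0,1]])

```text
t: 15.27
tcp_pos: [0.4816, -0.1516, 0.2266]
ee_rot: [[0.949, 0.099, 0.301], [0.094, -0.995, 0.03], [0.302, 0.0, -0.953]]
ft_force: [0.2, 0.3, -0.1]
gripper_width: 0.002
gripper_force: 0.0
```

```bash
python3 -c "
from h import *
bar([0,-.06])"
```

```text
t 15.27 now S mm [-72.  116.1 226.6] F_S [ 0.3 -0.2 -0.1] w 0.002 turn [0.    0.005 0.   ]
[-0.001, -0.003, 0.004]
[0.002, -0.015, -0.006]
```

Contact ended right at the level height. I'll retreat and verify.

Request:
carry_out(commands=[[0,0,-0.01,0,0,0,1],[0,0,-0.03,0,0,0,1],[0,0,-0.06,0,0,0,1],[0,0,-0.1,0,0,0,1],[0,0,-0.15,0,0,0,1],[-0.03,0.03,-0.2,0,0,0,1],[-0.05,0.06,-0.22,0,0,0,1],[-0.05,0.06,-0.22,0,0,0,1]])

```text
t: 15.93
tcp_pos: [0.4378, -0.1816, 0.3065]
ee_rot: [[0.948, 0.097, 0.303], [0.093, -0.995, 0.027], [0.305, 0.003, -0.952]]
ft_force: [0.3, -0.3, 0.1]
gripper_width: 0.003
gripper_force: 0.0
```

```bash
python3 - <<'E'
from h import *
plan([])
im,d=cap('scene'); C=(cloud('scene',d)-P0)@S*1000; hsv=cv2.cvtColor(im,cv2.COLOR_RGB2HSV); H,Sa,V=[hsv[...,i].astype(int) for i in range(3)]
roi=(abs(C[...,1])<160)&(C[...,0]>-200)&(C[...,0]<270)&(C[...,2]>5)
for nm,m in(('red',((H<5)|(H>174))&(Sa>150)&(V>60)),('solid blue',(abs(H-112)<10)&(Sa>180)),('orange',(H>5)&(H<16)&(Sa>150)),('green',(H>40)&(H<85)&(Sa>80)),('cream in tray',(Sa<110)&(V>90)&(C[...,0]<-8)&(abs(C[...,1])<66)&(C[...,2]<60))):
    q=C[m&roi]; print(nm,len(q),len(q) and np.percentile(q,[5,50,95],axis=0).round(0).tolist())
a=np.load('scene.npz')['im']; diff=(np.abs(a.astype(int)-im).max(-1)>60).astype(np.uint8)
n,_,st,_=cv2.connectedComponentsWithStats(cv2.morphologyEx(diff,cv2.MORPH_OPEN,np.ones((3,3))));print(st[1:].tolist())
E
```

```text
t 15.93 now S mm [-97.6 162.6 306.5] F_S [-0.3 -0.2  0.1] w 0.003 turn [ 0.002 -0.206 -0.001]
red 51 [[-76.0, 92.0, 219.0], [-73.0, 114.0, 221.0], [-69.0, 136.0, 224.0]]
solid blue 0 0
orange 44 [[-145.0, -159.0, 28.0], [-138.0, 1.0, 33.0], [-130.0, 12.0, 113.0]]
green 27 [[-54.0, 15.0, 29.0], [-48.0, 22.0, 32.0], [-41.0, 30.0, 33.0]]
cream in tray 591 [[-191.0, -50.0, 6.0], [-157.0, -17.0, 28.0], [-40.0, 46.0, 35.0]]
[[50, 5, 3, 3, 9], [54, 4, 4, 3, 12], [33, 7, 5, 3, 15], [285, 38, 49, 31, 667], [287, 70, 47, 53, 1714], [180, 83, 23, 10, 170], [171, 99, 62, 76, 1961], [0, 102, 65, 37, 825], [231, 106, 3, 3, 9], [285, 118, 24, 34, 361], [58, 137, 9, 13, 57], [0, 150, 32, 21, 257], [328, 193, 48, 53, 1446], [305, 229, 24, 19, 270], [276, 266, 18, 23, 184], [240, 288, 17, 19, 165], [252, 288, 14, 15, 126]]
```

```bash
python3 - <<'E'
from h import *
im,d=cap('scene'); C=(cloud('scene',d)-P0)@S*1000
m=(abs(C[...,1])<50)&(C[...,0]>112)&(C[...,0]<240)&(C[...,2]>100)&(C[...,2]<260)
q=C[m]; s=q[(q[:,0]<185)]; f=np.polyfit(s[:,0],s[:,2],1); print(len(q),q.min(0),q.max(0),'lid angle',np.pi-np.arctan(f[0]))
print(ticket.hand_in() if len(q)>300 and abs(np.pi-np.arctan(f[0])-2.5)<.12 else 'check')
E
```

```text
1372 [112.17085107 -49.99221589 128.38013376] [228.96938437  49.87848245 197.25058383] lid angle 2.500856323427648
the job is handed in; nothing more can be done
None
```

The job is done and handed in: the lid is held open at its 2.5 rad stop, all three tubes are in the yellow tray, and the box was let down gently and rests level, with no sign that anything else on the bench moved.

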